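# Change over the ink bottles: shut one push-pull cap, open another

### The arm

A 6-joint arm with a two-finger parallel gripper is mounted at the origin on a cart in front of the work surface, level with it; the furniture and walls round the work are solid. World frame = base frame: x ahead of the robot, y to its left, z up, the work surface at z = 0. Lengths are in m, angles in rad, forces in N, time in s.
With the tool pointing down it reaches from about 0.35 to 0.725 m from the base axis. Payload 4.3 kg.
Tool frame: the origin (TCP) lies midway between the tips of the shut fingers; the grasp point (between the pads) lies 19 mm behind it (bot.grip_point_offset is the distance from the TCP to the grasp point, in m); z points along the fingers, y is the direction in which the jaws open and shut (so a half turn about z gives the same grasp; the last joint's range is limited). The gripper opens to 85 mm and grips with 20 to 120 N. Pads are 22 mm wide; open, the fingers measure 114 mm over their backs; the gripper's body (76 mm by 85 mm) begins 54 mm behind the grasp point. The pads swing forward as they close: fully open they stand 13 mm farther back than shut.
Start: joints at [1.213, 0.377, 0.081, 1.274, 0, 1.46], TCP at [0.141, 0.557, 0.231] pointing down, gripper open.
Joint ranges: [-2.72, 2.72], [-0.84, 1.66], [-1.02, 1.22], [-1.77, 2.12], [-1.37, 1.28], [-3.14, 3.14]. Speed limits (rad/s): [2.57, 2.57, 3.14, 3.14, 3.14, 3.14].

### API

Orientations are given as a unit quaternion [x, y, z, w].
In Python, from bench import get_state, optics, workorder, bot gives the robot as it stands. The module is installed in compiled form; this text tells all that it offers.
- The arm moves only by the tool step_arm, never from a script. Its argument "rows" is a list that holds one entry, the list of rows, each a list of 5 numbers: the gripper command: -1 is fully open, 1 is shut, values between are in proportion, then the shift along the world's x, y, z in mm, then the turn about the world's z in degrees. A call has exactly 10 rows; each row shifts and turns the commanded pose from where the row before left it; what a row does not reach is not made up. A row lasts 1/10 s, in which the tool goes at most 50 mm and 8.59 degrees, less where a joint would pass 70% of its speed; a pose out of reach is approached as far as the arm can. A call with a gripper value outside its range is refused whole. The fingers move at their own pace and stop on an object; the grip force is fixed at half the most. Time passes only in rows, so rows that do not move let the fingers close, or fill a call up. It gives the time, the measured TCP pose, the force and the opening at its end, in the units of the state.
- get_state(): the state, without advancing time (a new reading comes with each control period).
- optics.get_image(name): name is "scene" or "top"; returns a dict with "img" (400x640x3 uint8, red, green, blue), "camera_matrix" (3x3 intrinsics, pixels), "R" (3x3) and "t" (3): a world point X has camera coordinates R X + t. Camera axes: x right, y down, z forward; pixel columns grow to the right and rows downward; lengths in m; the calibration is good to about 2 mm. A picture is of the moment at which its call begins. There is no depth.
- workorder.hand_in(): hands the job in, once; it reports no verdict.
Trained networks look in a picture, given as the dict that the camera call returned (one of the last four; its "shot" number tells which), for a name from the list of things; names that differ only in an ending like _2 or _b are one class to them, and where a whole thing is asked for, a point or a joint stands for the part that bears it (a point fixed in the world has none). Each returns a list of dicts, best first, with "score" (0 to 1); they miss things now and then, are a little off and sometimes report something else, mostly with a low value. They report only what shows in the picture. A call takes as long as a camera call.
- optics.boxes_of(picture, label): "pixel" ([column, row] in pixels, amid what is visible of it).
The state is a dict: "time": time; "qpos": joint angles; "dq": joint speeds; "tau": joint torques, N m; "position": TCP position; "tcp_rot": TCP orientation; "contact_force": force on the tool from outside, world axes, zero at the start; "ft_torque": the same for the moment, N m; "opening": finger opening in m.
Only numpy, scipy, OpenCV 4.12 (cv2) and the standard library are available. Lean on these libraries where they do the work, as an engineer would, in place of code of your own. Each camera call takes 0.05 s, during which the arm holds its last target.

### The job

We are changing over from the squat round bottle in the rack to the tall straight one. Push the squat bottle's cap fully down so that it clicks shut, and pull the tall bottle's cap fully up so that it clicks open. Leave the cone-shaped bottle's cap shut.

Things in the scene. Friction and masses are not known exactly. Their poses are not given: they have to be found in the camera images.
- rack: Wooden rack 100 x 380 x 30 mm fixed to the bench; origin at the centre of its underside, y along its length, z up. Three white bottles stand upright, firmly fixed, in one row 120 mm apart along its y (at y = -0.12, 0, 0.12); which bottle stands where varies. Each has a neck 25 mm across under its wider black push-pull cap.
- squat_knob (a point): Centre (half-way up, on the axis) of the SQUAT bottle's push-pull cap: a black upright cylinder 30 mm across, 22 mm high; moves with the cap, z up. With the cap down it is 118 mm above the bench and 33 mm above the bottle's shoulder (neck between). The bottle is white, bulging, 84 mm wide, only 75 mm high to its shoulder.
- tall_knob (a point): Centre of an identical black cap (30 mm across, 22 mm high) on the TALL bottle; moves with the cap. 163 mm above the bench with the cap down, 33 mm above the bottle's shoulder. The bottle is white, straight-sided, 60 mm wide, 120 mm high to its shoulder.
- taper_knob (a point): Centre of an identical black cap on the CONE-shaped bottle, 143 mm above the bench with the cap down. The bottle is white, tapering from 60 mm at the foot to 30 mm at its shoulder, 100 mm high. To be left alone.
- squat_cap (a joint): Height of the squat bottle's cap above its shut position, m: 0 = fully down (shut), 0.014 = fully up (open). It starts up.
- tall_cap (a joint): The same for the tall bottle's cap: 0 = shut, 0.014 = open. It starts down. Each cap slides straight up and down and stays on its bottle; a snap detent with its crest at mid-travel (7 mm) holds it at either end: about 4 N moves it over the crest.
- taper_cap (a joint): The same for the cone-shaped bottle's cap. It starts shut and must stay so.

How it is judged:
By the outcome, as a careful person would: the job done as asked, in the order asked, and still so for the second after the job is handed in, with the robot touching nothing.
It also fails if it takes over 43 s, if anything falls off the work surface, if the arm or the gripper's body presses on something with over 40 N, if the wrist force passes 120 N, or if a joint passes its speed limit or range.

## Working session

There is one attempt and no reset: what is moved stays moved. The work goes in short steps, Python scripts to look and compute and a tool call to move; the robot and the scene stay as the last step left them, time stands still between calls to the robot, and variables do not carry over. Pictures are saved under pics/ and viewed, and the job is handed in when it is done.

Besides the shell and the picture viewer there is one more tool, called after "Emit:" by a JSON object that holds its "method" and its "body", one argument or row to a line. step_arm: Moves the arm, as the interface text tells. Its arguments: {"type":"object","properties":{"rows":{"type":"array","items":{"type":"array","items":{"type":"array","items":{"type":"number"}}}}},"required":["rows"]}

```bash
mkdir -p pics; cat > h.py <<'E'
import numpy as np,cv2
from bench import get_state, optics, workorder, bot
def snap(n,f):
    p=optics.get_image(n); cv2.imwrite('pics/'+f,p['img'][:,:,::-1]); return p
def ray(p,px):
    K=np.array(p['camera_matrix']);R=np.array(p['R']);t=np.array(p['t'])
    return -R.T@t, R.T@np.linalg.inv(K)@np.array([px[0],px[1],1.])
def atz(p,px,z):
    c,d=ray(p,px); return c+d*(z-c[2])/d[2]
def proj(p,X):
    q=np.array(p['R'])@X+np.array(p['t']); q=np.array(p['camera_matrix'])@q; return q[:2]/q[2]
def tri(ps):
    A=np.zeros((3,3));b=np.zeros(3)
    for p,px in ps:
        c,d=ray(p,px); d=d/np.linalg.norm(d); M=np.eye(3)-np.outer(d,d);A+=M;b+=M@c
    return np.linalg.solve(A,b)
E
python3 - <<'E'
from h import *
s=get_state();print(s)
a=snap('scene','s1.png');b=snap('top','t1.png')
for p,n in((a,'scene'),(b,'top')):
    print(n,'cam',ray(p,(320,200)))
    for l,z in(('squat_knob',.132),('tall_knob',.163),('taper_knob',.143),('rack',.03)):
        for r in optics.boxes_of(p,l)[:3]: print(n,l,r,atz(p,r['pixel'],z).round(4))
E
```

```text
{'time': 0.0, 'qpos': array([1.21269661e+00, 3.78062571e-01, 7.96592052e-02, 1.27442079e+00,
       5.17505546e-05, 1.46051580e+00]), 'dq': array([-0.00046294,  0.00109995,  0.00111968,  0.00073969, -0.00107453,
        0.00024779]), 'tau': array([-2.35201912e-05, -4.63604307e+01,  2.69876736e+01,  2.09263276e-02,
       -1.18672251e-04,  6.07951449e-06]), 'position': array([0.14078109, 0.5568313 , 0.23037407]), 'tcp_rot': array([ 1.23592721e-01,  9.92332510e-01, -9.80234516e-04, -2.60453577e-04]), 'contact_force': array([ 0.23993251,  0.38903347, -0.58869328]), 'ft_torque': array([-0.02456291,  0.00474978,  0.02005878]), 'opening': 0.08535003986382407}
scene cam (array([-0.10767895, -0.33540811,  0.74055014]), array([ 0.67452417,  0.38301396, -0.63116469]))
scene squat_knob {'pixel': [330.0, 214.5], 'score': 0.79} [ 0.5117 -0.0059  0.132 ]
scene tall_knob {'pixel': [391.4, 215.8], 'score': 0.72} [ 0.5307 -0.1267  0.163 ]
scene taper_knob {'pixel': [280.4, 194.1], 'score': 0.67} [0.5097 0.1094 0.143 ]
scene rack {'pixel': [343.4, 259.9], 'score': 0.95} [ 0.5006 -0.0431  0.03  ]
scene rack {'pixel': [391.4, 216.2], 'score': 0.33} [ 0.6764 -0.0792  0.03  ]
top cam (array([0.48933533, 0.03214946, 0.98768423]), array([ 0.09156506,  0.00259237, -0.99583976]))
top squat_knob {'pixel': [340.8, 221.4], 'score': 0.72} [ 0.5185 -0.0115  0.132 ]
top tall_knob {'pixel': [396.6, 214.2], 'score': 0.74} [ 0.5305 -0.1314  0.163 ]
top taper_knob {'pixel': [285.6, 227.7], 'score': 0.51} [0.5068 0.1123 0.143 ]
top rack {'pixel': [323.2, 223.9], 'score': 0.6} [0.5167 0.0279 0.03  ]
```

View pics/s1.png

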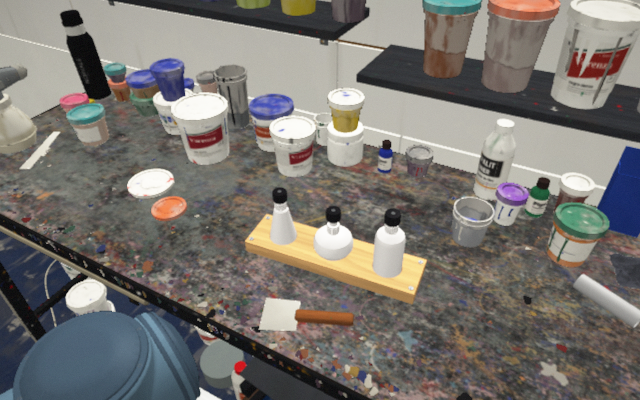

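View pics/t1.png

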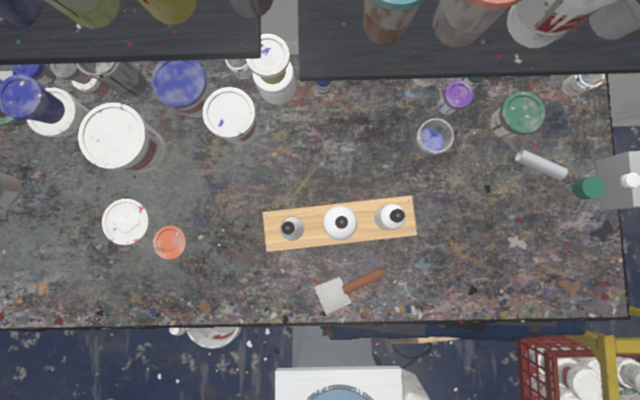

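```bash
python3 - <<'E'
from h import *
from scipy.optimize import least_squares
a=optics.get_image('scene');b=optics.get_image('top')
G={'squat':((330,214),(341,221),.132),'tall':((391,216),(397,214),.163),'taper':((280,194),(286,228),.143)}
C={}
for k,(ga,gb,z) in G.items():
    px=[]
    for p,g in((a,ga),(b,gb)):
        m=(p['img'].max(2)<60).astype('uint8'); x0,y0=g[0]-14,g[1]-14
        n,l,st,ce=cv2.connectedComponentsWithStats(m[y0:y0+28,x0:x0+28])
        cand=[i for i in range(1,n) if st[i,4]>30]
        i=min(cand,key=lambda i:np.hypot(*(ce[i]-14)))
        px.append(ce[i]+[x0,y0]); print(k,st[i],px[-1].round(1),len(cand))
    X=tri([(a,px[0]),(b,px[1])]); C[k]=X
    print(k,'tri',X.round(4),'scene@z',atz(a,px[0],z).round(4),'top@z',atz(b,px[1],z).round(4))
    # model silhouettes: cap cylinder centroid
    def mod(p,XY):
        th=np.linspace(0,2*np.pi,40)
        pts=np.array([proj(p,np.array([XY[0]+.015*np.cos(t),XY[1]+.015*np.sin(t),z+h])) for t in th for h in(-.011,.011)],'float32')
        h=cv2.convexHull(pts);M=cv2.moments(h);return np.array([M['m10'],M['m01']])/M['m00']
    r=least_squares(lambda v:np.r_[mod(a,v)-px[0],mod(b,v)-px[1]],X[:2],diff_step=1e-4)
    print('   fit',r.x.round(4),r.fun.round(2)); C[k]=r.x
print(C['taper']-C['squat'],C['squat']-C['tall'])
E
```

```text
squat [ 10   6  15  17 200] [333.1 214. ] 1Traceback (most recent call last):
  File "<stdin>", line 12, in <module>
ValueError: min() iterable argument is empty
```

```bash
python3 - <<'E'
from h import *
from scipy.optimize import least_squares
a=optics.get_image('scene');b=optics.get_image('top')
m=cv2.resize(np.hstack([a['img'][180:260,260:420],b['img'][180:260,260:420]]),None,fx=2.4,fy=2.4,interpolation=0);cv2.imwrite('pics/z.png',m[:,:,::-1])
G={'squat':((333,214),(341,221),.132),'tall':((391,216),(397,214),.163),'taper':((280,194),(288,228),.143)}
C={}
for k,(ga,gb,z) in G.items():
    px=[]
    for p,g in((a,ga),(b,gb)):
        x0,y0=g[0]-14,g[1]-14; w=p['img'].max(2)[y0:y0+28,x0:x0+28]; m=(w<75).astype('uint8')
        n,l,st,ce=cv2.connectedComponentsWithStats(m)
        cand=[i for i in range(1,n) if st[i,4]>30]
        if not cand: print(k,'none',w.min());continue
        i=min(cand,key=lambda i:np.hypot(*(ce[i]-14)))
        px.append(ce[i]+[x0,y0]); print(k,st[i],px[-1].round(1),len(cand))
    if len(px)<2: continue
    X=tri([(a,px[0]),(b,px[1])])
    print(k,'tri',X.round(4),'scene@z',atz(a,px[0],z).round(4),'top@z',atz(b,px[1],z).round(4))
    def mod(p,XY):
        th=np.linspace(0,2*np.pi,40)
        pts=np.array([proj(p,np.array([XY[0]+.015*np.cos(t),XY[1]+.015*np.sin(t),z+h])) for t in th for h in(-.011,.011)],'float32')
        h=cv2.convexHull(pts);M=cv2.moments(h);return np.array([M['m10'],M['m01']])/M['m00']
    r=least_squares(lambda v:np.r_[mod(a,v)-px[0],mod(b,v)-px[1]],X[:2],diff_step=1e-3)
    print('   fit',r.x.round(4),r.fun.round(2)); C[k]=r.x
if len(C)==3: print(C['taper']-C['squat'],C['squat']-C['tall'])
E
```

```text
squat [  6   6  17  17 220] [333. 214.] 1
squat none 71
tall [  6   6  22  18 274] [393.1 216.6] 1
tall [ 8 10 13 11 74] [396.8 215.3] 1
tall tri [ 0.5279 -0.1312  0.1649] scene@z [ 0.53   -0.1304  0.163 ] top@z [ 0.5281 -0.1317  0.163 ]
   fit [ 0.5287 -0.1309] [ 0.03  0.5  -0.21 -0.32]
taper [  6   7  16  16 199] [279.2 195. ] 1
taper [ 9  9 11 11 59] [287.6 227.7] 1
taper tri [0.506  0.1086 0.1435] scene@z [0.506 0.11  0.143] top@z [0.5066 0.1077 0.143 ]
   fit [0.5061 0.1087] [ 0.55  0.17 -0.54  0.22]
```

View pics/z.png

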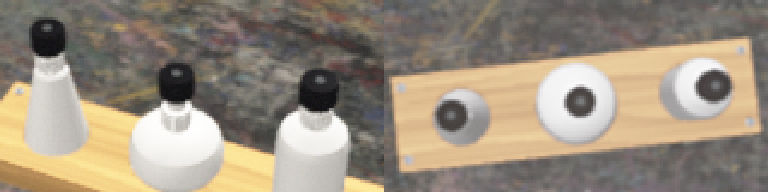

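Emit:
{"method": "step_arm", "body": {
  "rows": [
    [[1,19,-28,0,-7],[1,19,-28,0,-7],[1,19,-28,0,-7],[1,19,-28,0,-7],[1,19,-28,0,-7],[1,19,-28,0,-7],[1,19,-28,0,-7],[1,19,-28,0,-7],[1,19,-28,0,-7],[1,19,-28,0,-7]]
  ]
}}

```text
time: 1.7
position: [0.3317, 0.2763, 0.2316]
tcp_rot: [0.672, 0.74, 0.0, 0.0]
contact_force: [1.4, 0.5, -0.1]
opening: 0.0
```

Emit:
{"method": "step_arm", "body": {
  "rows": [
    [[1,19,-29,0,0],[1,19,-29,0,0],[1,19,-29,0,0],[1,19,-29,0,0],[1,19,-29,0,0],[1,19,-29,0,0],[1,19,-29,0,0],[1,19,-29,0,0],[1,19,-29,0,0],[1,16,-27,0,0]]
  ]
}}

```text
time: 2.7
position: [0.5189, -0.0121, 0.2314]
tcp_rot: [0.671, 0.742, 0.0, 0.0]
contact_force: [0.3, 0.1, 0.3]
opening: -0.0002
```

Emit:
{"method": "step_arm", "body": {
  "rows": [
    [[1,0,0,-12,0],[1,0,0,-12,0],[1,0,0,-12,0],[1,0,0,-12,0],[1,0,0,-12,0],[1,0,0,-10,0],[1,0,0,-8,0],[1,0,0,0,0],[1,0,0,0,0],[1,0,0,0,0]]
  ]
}}

```text
time: 3.7
position: [0.5186, -0.0106, 0.1539]
tcp_rot: [0.67, 0.742, 0.0, 0.001]
contact_force: [-0.3, -0.8, 0.6]
opening: -0.0001
```

```bash
python3 - <<'E'
from h import *
print(get_state()['position'],get_state()['contact_force'])
a=optics.get_image('scene');b=optics.get_image('top')
m=np.hstack([cv2.resize(p['img'][120:270,250:430],None,fx=2.2,fy=2.2,interpolation=1) for p in(a,b)]);cv2.imwrite('pics/z2.png',m[:,:,::-1])
E
```

```text
[ 0.51856538 -0.01060243  0.15391451] [-0.26868413 -0.80990434  0.55920671]
```

View pics/z2.png

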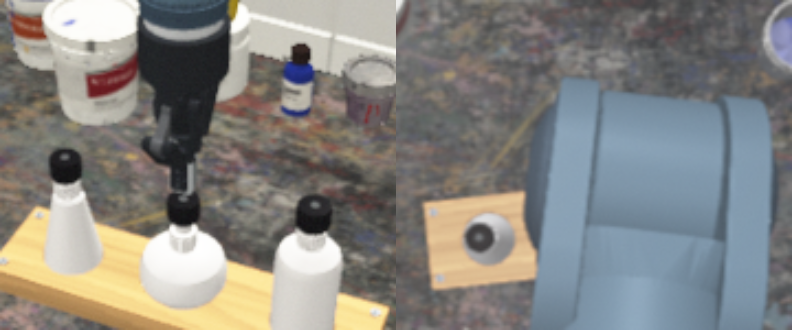

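Emit:
{"method": "step_arm", "body": {
  "rows": [
    [[1,0,0,-3,0],[1,0,0,-3,0],[1,0,0,-3,0],[1,0,0,-3,0],[1,0,0,-2,0],[1,0,0,-2,0],[1,0,0,-2,0],[1,0,0,-2,0],[1,0,0,-2,0],[1,0,0,0,0]]
  ]
}}

```text
time: 4.8
position: [0.5178, -0.0105, 0.1308]
tcp_rot: [0.67, 0.742, -0.0, -0.0]
contact_force: [-0.2, 0.6, -1.0]
opening: 0.0002
```

Emit:
{"method": "step_arm", "body": {
  "rows": [
    [[1,0,0,-1,0],[1,0,0,-1,0],[1,0,0,-1,0],[1,0,0,0,0],[1,0,0,0,0],[1,0,0,0,0],[1,0,0,0,0],[1,0,0,0,0],[1,0,0,0,0],[1,0,0,0,0]]
  ]
}}

```text
time: 5.8
position: [0.5181, -0.0105, 0.129]
tcp_rot: [0.67, 0.742, 0.0, 0.0]
contact_force: [-1.5, 1.9, 6.4]
opening: -0.0002
```

Emit:
{"method": "step_arm", "body": {
  "rows": [
    [[1,0,0,-1,0],[1,0,0,0,0],[1,0,0,0,0],[1,0,0,10,0],[1,0,0,20,0],[1,0,0,25,0],[1,0,0,25,0],[1,0,0,22,0],[1,0,0,0,0],[1,0,0,0,0]]
  ]
}}

```text
time: 6.8
position: [0.5185, -0.0106, 0.2293]
tcp_rot: [0.67, 0.742, 0.0, 0.0]
contact_force: [0.1, -0.3, -0.8]
opening: -0.0002
```

```bash
python3 - <<'E'
from h import *
print(get_state()['position'],get_state()['contact_force'])
a=optics.get_image('scene')
for c in(.118,.132):
    print(c,proj(a,np.array([.518,-.011,c+.011])).round(1),proj(a,np.array([.518,-.011,c-.011])).round(1))
print(optics.boxes_of(a,'squat_knob'))
x0,y0=319,200; m=(a['img'].max(2)<75).astype('uint8')[y0:y0+28,x0:x0+28]
n,l,st,ce=cv2.connectedComponentsWithStats(m);print(st[1:],ce[1:]+[x0,y0])
m=cv2.resize(a['img'][120:270,250:430],None,fx=3,fy=3,interpolation=1);cv2.imwrite('pics/z3.png',m[:,:,::-1])
E
```

```text
[ 0.51846898 -0.01059308  0.22933862] [ 0.09037725 -0.25609434 -0.76469689]
0.118 [333.7 214.6] [333.7 222.8]
0.132 [333.7 209.3] [333.7 217.6]
[{'pixel': [332.9, 222.1], 'score': 0.72}]
[[ 25   1   3   2   4]
 [  7  11  16  17 207]] [[345.25       201.75      ]
 [332.99033816 218.81642512]]
```

View pics/z3.png

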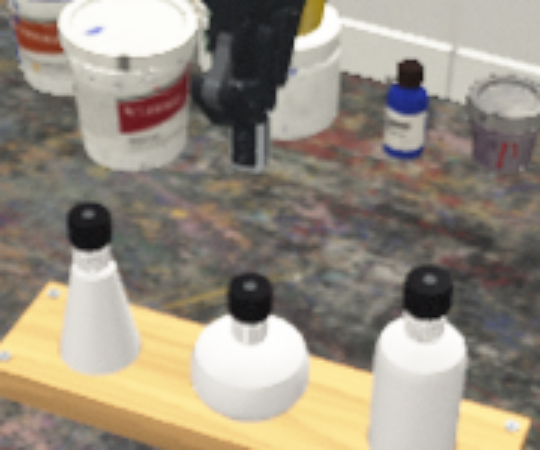

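Emit:
{"method": "step_arm", "body": {
  "rows": [
    [[-1,1,-15,0,0],[-1,2,-15,0,0],[-1,1,-15,0,0],[-1,1,-15,0,0],[-1,1,-15,0,0],[-1,1,-15,0,0],[-1,2,-15,0,0],[-1,1,-15,0,0],[-1,0,0,0,0],[-1,0,0,0,0]]
  ]
}}

```text
time: 7.9
position: [0.528, -0.1307, 0.2292]
tcp_rot: [0.671, 0.742, 0.0, -0.0]
contact_force: [-0.8, 0.1, -0.4]
opening: 0.0855
```

```bash
python3 - <<'E'
from h import *
s=get_state();print(s['position'],s['tcp_rot'],s['qpos'],s['opening'])
a=optics.get_image('scene')
x0,y0=379,202; m=(a['img'].max(2)<75).astype('uint8')[y0:y0+28,x0:x0+28]
n,l,st,ce=cv2.connectedComponentsWithStats(m);print(st[1:],ce[1:]+[x0,y0])
m=cv2.resize(a['img'][120:270,290:470],None,fx=3,fy=3,interpolation=1);cv2.imwrite('pics/z4.png',m[:,:,::-1])
E
```

```text
[ 0.52796442 -0.13071955  0.22921375] [ 6.70656751e-01  7.41767774e-01  1.65679367e-04 -2.54921846e-04] [-3.59640165e-01  3.14196911e-01 -1.50451047e-02  1.24190713e+00
  4.95233688e-04  1.11054747e+00] 0.08547759561960254
[[ 27   4   1   2   2]
 [  5   6  23  18 274]
 [ 24  14   2   2   3]
 [ 24  17   4   3   8]
 [ 23  22   5   4  13]] [[406.         206.5       ]
 [393.32846715 216.52554745]
 [403.33333333 216.33333333]
 [404.625      220.25      ]
 [404.15384615 225.61538462]]
```

View pics/z4.png

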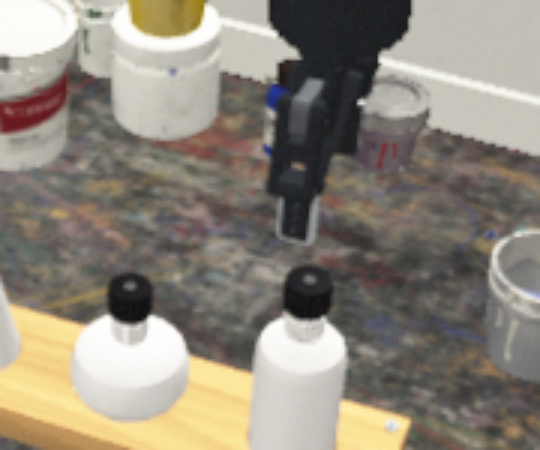

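Emit:
{"method": "step_arm", "body": {
  "rows": [
    [[-1,0,0,-12,0],[-1,0,0,-12,0],[-1,0,0,-12,0],[-1,0,0,-12,0],[-1,0,0,-12,0],[-1,0,0,-10,0],[-1,0,0,-8,0],[-1,0,0,-5,0],[-1,0,0,0,0],[-1,0,0,0,0]]
  ]
}}

```text
time: 8.95
position: [0.5283, -0.1306, 0.1466]
tcp_rot: [0.67, 0.742, 0.0, 0.0]
contact_force: [-1.0, 0.3, 0.1]
opening: 0.0855
```

```bash
python3 - <<'E'
from h import *
s=get_state();print(s['position'],s['contact_force'])
a=optics.get_image('scene')
m=cv2.resize(a['img'][120:270,290:470],None,fx=3,fy=3,interpolation=1);cv2.imwrite('pics/z5.png',m[:,:,::-1])
E
```

```text
[ 0.52828051 -0.13064964  0.14660457] [-1.04185015  0.32649614  0.06870703]
```

View pics/z5.png

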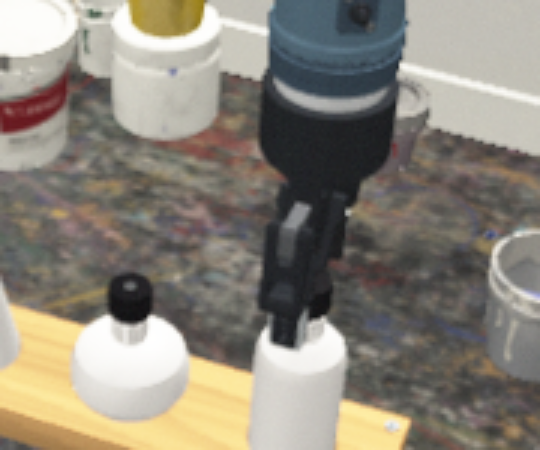

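The fingers straddle the cap at about pixel (393, 217) without contact. Closing now.

Emit:
{"method": "step_arm", "body": {
  "rows": [
    [[1,0,0,0,0],[1,0,0,0,0],[1,0,0,0,0],[1,0,0,0,0],[1,0,0,0,0],[1,0,0,0,0],[1,0,0,0,0],[1,0,0,0,0],[1,0,0,0,0],[1,0,0,0,0]]
  ]
}}

```text
time: 10.0
position: [0.5288, -0.1305, 0.1467]
tcp_rot: [0.67, 0.742, 0.001, 0.001]
contact_force: [4.3, 2.4, 0.8]
opening: 0.0282
```

Emit:
{"method": "step_arm", "body": {
  "rows": [
    [[1,0,0,2,0],[1,0,0,2,0],[1,0,0,2,0],[1,0,0,2,0],[1,0,0,2,0],[1,0,0,2,0],[1,0,0,1,0],[1,0,0,1,0],[1,0,0,0,0],[1,0,0,0,0]]
  ]
}}

```text
time: 11.0
position: [0.5288, -0.1305, 0.1602]
tcp_rot: [0.67, 0.742, 0.001, 0.0]
contact_force: [5.2, 1.1, -1.7]
opening: 0.028
```

Emit:
{"method": "step_arm", "body": {
  "rows": [
    [[1,0,0,1,0],[1,0,0,0,0],[1,0,0,0,0],[1,0,0,1,0],[1,0,0,0,0],[1,0,0,0,0],[1,0,0,0,0],[1,0,0,0,0],[1,0,0,0,0],[1,0,0,0,0]]
  ]
}}

```text
time: 12.0
position: [0.5288, -0.1305, 0.1604]
tcp_rot: [0.67, 0.742, 0.0, -0.0]
contact_force: [10.1, -0.0, -12.3]
opening: 0.0281
```

Emit:
{"method": "step_arm", "body": {
  "rows": [
    [[-1,0,0,0,0],[-1,0,0,0,0],[-1,0,0,0,0],[-1,0,0,0,0],[-1,0,0,0,0],[-1,0,0,0,0],[-1,0,0,0,0],[-1,0,0,0,0],[-1,0,0,0,0],[-1,0,0,5,0]]
  ]
}}

```text
time: 13.0
position: [0.5275, -0.1303, 0.1669]
tcp_rot: [0.67, 0.742, -0.0, -0.001]
contact_force: [-0.1, 0.4, -0.1]
opening: 0.0857
```

Emit:
{"method": "step_arm", "body": {
  "rows": [
    [[-1,0,0,10,0],[-1,0,0,12,0],[-1,0,0,12,0],[-1,0,0,12,0],[-1,0,0,12,0],[-1,0,0,12,0],[-1,0,0,12,0],[-1,0,0,8,0],[-1,0,0,0,0],[-1,0,0,0,0]]
  ]
}}

```text
time: 14.0
position: [0.528, -0.1305, 0.2572]
tcp_rot: [0.67, 0.742, -0.0, -0.0]
contact_force: [-0.1, 0.0, -0.2]
opening: 0.0855
```

```bash
python3 - <<'E'
from h import *
s=get_state();print(s['position'],s['contact_force'],s['opening'])
a=optics.get_image('scene')
for n,X,z in(('squat',(.518,-.011),.118),('tall',(.5285,-.131),.163),('taper',(.506,.109),.143)):
    for u in(0,.014): print(n,u,proj(a,np.array([*X,z+u])).round(1))
    print(optics.boxes_of(a,n+'_knob')[:1])
m=(a['img'].max(2)<75).astype('uint8')
for x0,y0 in((320,204),(379,196),(266,181)):
    n,l,st,ce=cv2.connectedComponentsWithStats(m[y0:y0+30,x0:x0+28]);i=1+st[1:,4].argmax();print(st[i],(ce[i]+[x0,y0]).round(1))
m=cv2.resize(a['img'][120:270,260:440],None,fx=3,fy=3,interpolation=1);cv2.imwrite('pics/z6.png',m[:,:,::-1])
E
```

```text
[ 0.52804176 -0.13054187  0.25719466] [-0.10926065  0.03605136 -0.18306199] 0.08552562207066143
squat 0 [333.7 218.7]
squat 0.014 [333.7 213.5]
[{'pixel': [332.9, 218.9], 'score': 0.48}]
tall 0 [393.1 217.2]
tall 0.014 [393.7 211.5]
[{'pixel': [393.1, 212.1], 'score': 0.51}]
taper 0 [279.6 195.2]
taper 0.014 [279.1 189.8]
[{'pixel': [279.3, 193.6], 'score': 0.46}]
[  6   7  16  17 207] [333.  218.8]
[  6   7  22  18 264] [393.7 211.9]
[  6   6  15  16 193] [279.2 195.1]
```

View pics/z6.png

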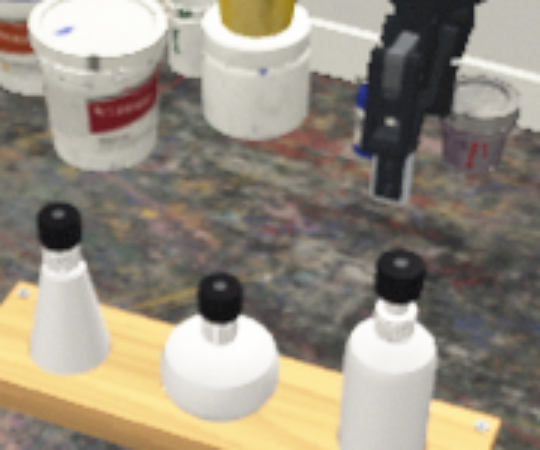

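The picture shows the squat cap down at pixel (333, 218.8), the tall cap up at (393.7, 211.9) and the cone cap unmoved at (279.2, 195.1). The gripper is clear of all three, so I'm handing in.

```bash
python3 -c "
from bench import workorder
print(workorder.hand_in())"
```

```text
the job is handed in; nothing more can be done
None
```

The changeover is done and handed in at about 14 s, well under the 43 s limit. I pushed the squat bottle's cap shut first, then pulled the tall bottle's cap open. I didn't touch the cone-shaped bottle.

| Cap | Wanted | Last picture, pixel row | Expected row | Force at the stop |
|---|---|---|---|---|
| Squat | shut | 218.8 | 218.7 shut, 213.5 open | about 6 N with the fingertips at 129 mm; then pressed about 1 mm further, force not read |
| Tall | open | 211.9 | 211.5 open, 217.2 shut | about 12 N after 13.7 mm of travel |
| Cone | left shut | 195.1 | 195.2 shut, 189.8 open | not touched |

The gripper was open and clear of everything, with about 0 N on the wrist.

- **Grip reading:** The gripper read 28 mm on the 30 mm cap, slightly less than expected. It didn't slip, and the picture confirms the cap is up.
- **Network readings:** The network placed the squat cap about 3 pixels lower than my own measurement just after the push. In the last picture the two agree on the squat and tall caps. For the cone cap the network's row is 193.6, about 1.5 pixels higher than mine but still closer to shut.

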